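# Stamp the dry box's humidity card

### The job

Sign off the humidity card on the lid of the dry box: take the spring-skirted stamp out of its stand, press it squarely and firmly, centred and straight, into the empty printed box on the card, and hold it there evenly for about a second without letting it slide. Lift it straight up off the card, then stand it back upright in its stand and let go, leaving the rings, the lens hood and the filter tin where they are.

Things in the scene. Friction and masses are not known exactly. Their poses are not given: they have to be found in the camera images.
- stamp: Black hand stamp, upright, 81 mm tall, about 160 g. Origin: centre of the underside of its skirt when that is not pushed in; z up, y along its long side. From below: grey skirt 30 (x) by 46 (y) mm; black shoulder 34 by 50 mm at z 31 to 41 mm; straight black grip 22 mm thick (x, flat faces) by 40 mm (y) at z 41 to 79 mm. The print looks the same either way round.
- die: The stamp's die, a rubber plate 20 (x) by 36 (y) by 4 mm inside the skirt. Origin: centre of its printing face, on the stamp's axis, 4 mm above the stamp's origin at rest; axes as the stamp's. Its cushion gives 1 mm per 6 N. A full print takes 6.5 to 11.5 N on the die, which is 12.5 to 18 N in all on the stamp, best about 15 N; above about 21 N in all it blots.
- skirt: The stamp's sprung grey skirt, 22 mm high. Origin: centre of its lower edge; axes as the stamp's. It lands on the paper first and is pushed up into the stamp: 3 N to start it, 0.6 N more per mm, travel 7 mm. After 4 mm (about 5.4 N) the die meets the paper. The skirt then stands still on the paper while the stamp is pressed.
- stand: Stamp stand, grey, fixed on the shelf left or right of the dry box, 50 (x) by 66 (y) by 20 mm. Origin: centre of its underside; y along its long side. Open socket 36 (x) by 52 (y) mm with ledges 9 mm above the underside; the skirt stands on them, so the stamp's origin lies 9 mm above the stand's, long sides parallel (either way round), 3 mm of play all round. The stamp starts here.
- drybox: Black plastic dry box, lid latched, fixed, 160 (x) by 230 (y) by 105 mm, latches and humidity dial towards -x. Origin: centre of its underside. On the lid an aluminium card holder (frame 93 by 126 mm, opening 77 by 110 mm, upper face 121 mm above the origin) with a pad of white cards printed with four boxes, three of them already stamped.
- mark (a point): Centre of the empty printed box (28 (x) by 44 (y) mm; the near right one seen from the robot), level with the card holder's upper face. Its axes are those of the dry box; the print's long side goes along y. The paper lies 1 to 13 mm below this point, depending on how many cards are left: that is not measured and must be felt.
- rings: Bystander: three stepped aluminium rings nested together, 82 mm across, 16 mm high. Origin: centre of the underside.
- hood: Bystander: grey lens hood of hard silicone, a round tube 74 mm across at the foot, 42 mm high. Origin: centre of the underside.
- tin: Bystander: round steel filter tin resting on its side, 82 mm across, 24 mm thick. Origin: lowest point of its rim as it lies at the start.
- stamp_grip (a point): Middle of the stamp's grip, on its axis, 62 mm above the stamp's origin: grip here from above, across the stamp's x (22 mm).
There are look-alikes about, which are no part of the job. Leave any red look-alike of the stamp alone.

How it is judged:
By the outcome, as a careful person would: the job done as asked, in the order asked, and still so for the second after the job is handed in, with the robot touching nothing.
It also fails if it takes over 58 s, if anything falls off the work surface, if the arm or the gripper's body presses on something with over 40 N, if the wrist force passes 120 N, or if a joint passes its speed limit or range.

### The arm

A 7-joint arm with a two-finger parallel gripper is mounted at the origin on the work surface. World frame = base frame: x ahead of the robot, y to its left, z up, the work surface at z = 0. Lengths are in m, angles in rad, forces in N, time in s.
With the tool pointing down it reaches from about 0.4 to 0.9 m from the base axis. Payload 5.6 kg.
Tool frame: the origin (TCP) lies between the finger pads; the fingertips stand 11 mm ahead of it and the grasp point (between the pads) lies 8 mm behind it (manip.tip_reach is the distance from the TCP to the fingertips, in m); z points along the fingers, y is the line along which they close (so a half turn about z gives the same grasp; the last joint's range is limited). The gripper opens to 92 mm and grips with 3 to 60 N. Pads are 20 mm wide; open, the fingers measure 128 mm over their backs; the gripper's body (75 mm by 189 mm) begins 69 mm behind the grasp point.
Start: joints at [-1.165, 0.468, -0.012, 1.603, 0.006, 1.071, -0.056], TCP at [0.282, 0.586, 0.226] pointing down, gripper open.
Joint ranges: [-2.53, 2.53], [-0.31, 2.02], [-1.57, 1.55], [0.28, 2.44], [-1.29, 4.43], [0.15, 1.84], [-2.92, 2.92]. Speed limits (rad/s): [2.57, 2.57, 3.14, 3.14, 3.14, 3.14, 3.14].

### API

Orientations are given as a 3x3 rotation matrix whose columns are the frame's x, y, z axes.
In Python, from workcell import manip gives the robot as it stands.
- The arm moves only by the tool play_rows, never from a script. Its argument "deltas" is text: rows parted by semicolons, each of 4 numbers parted by spaces: the shift along the tool's x, y, z in m, then the turn about the tool's z in rad. In form: tx ty tz turn; .... A call has 1 to 20 rows; each row shifts and turns the commanded pose from where the row before left it, along the tool's axes as they then stand; what a row does not reach is not made up. A row lasts 1/12 s, in which the tool goes at most 41.7 mm and 7.16 degrees, less where a joint would pass 70% of its speed; a pose out of reach is approached as far as the arm can. A call with a gripper value outside its range is refused whole. "jaw" is the gripper's target within -1 to 1 (fully open at 1, half-way at 0, shut at -1), set as the call begins (left out, the last holds). The fingers move at their own pace and stop on an object; "squeeze" is the grip in N (left out, the last holds). Time passes only in rows, so rows that do not move let the fingers close. It gives the time, the measured TCP pose, the force, the opening and the grip force at its end, in the units of the state.
- manip.observe(): the state, without advancing time (a new reading comes with each control period).
- manip.camera(name): name is "scene" or "top" or "wrist"; returns a dict with "image" (384x512x3 uint8, blue, green, red), "range_z" (384x512 float32, m along the optical axis (not along the pixel's ray), 0 where there is no reading), "fx", "fy", "cx", "cy" (pixels), "eye" and "orientation" of the camera in the world. Camera axes: x right, y up, looking along -z (the intrinsics and any distortion apply to the point x, -y, -z); pixel columns grow to the right and rows downward; lengths in m; the calibration is good to about 2 mm. A picture is of the moment at which its call begins.
- manip.close_job(): hands the job in; it is judged then, once.
Trained networks look in a picture, given as the dict that the camera call returned (one of the last four; its "shot" number tells which), for a name from the list of things; names that differ only in an ending like _2 or _b are one class to them, and where a whole thing is asked for, a point or a joint stands for the part that bears it (a point fixed in the world has none). Each returns a list of dicts, best first, with "conf" (0 to 1); they miss things now and then, are a little off and sometimes report something else, mostly with a low value. They report only what shows in the picture. A call takes as long as a camera call. They do not tell look-alikes from the thing itself.
- manip.masks_of(picture, label): "pixels" (384x512 bool, what is visible of it) and "rect" ([left, top, right, bottom] in pixels, round what is visible of it).
- manip.place_of(picture, label): "xy" ([column, row] in pixels: a listed point, or the origin of a listed thing).
The state is a dict: "clock": time; "qpos": joint angles; "qd": joint speeds; "effort": joint torques, N m; "tool_pos": TCP position; "orientation": TCP orientation; "ft_force": force on the tool from outside, world axes, zero at the start; "moment": the same for the moment, N m; "gripper_width": finger opening in m; "grip_force": force on a finger pad.
Only numpy, scipy, OpenCV 4.12 (cv2) and the standard library are available. Lean on these libraries where they do the work, as an engineer would, in place of code of your own. Each camera call takes 0.05 s, during which the arm holds its last target. There are 200 camera calls.

## Working session

There is one attempt and no reset: what is moved stays moved. The work goes in short steps, Python scripts to look and compute and a tool call to move; the robot and the scene stay as the last step left them, time stands still between calls to the robot, and variables do not carry over. Pictures are saved under pics/ and viewed, at most 10 in all, crops included, and the job is handed in when it is done.

Besides the shell and the picture viewer there is one more tool, called after "Emit:" by a JSON object that holds its "op" and its "data", one argument or row to a line. play_rows: Moves the arm, as the interface text tells. Its arguments: {"type":"object","properties":{"deltas":{"type":"string"},"jaw":{"type":"number"},"squeeze":{"type":"number"}},"required":["deltas"]}

```bash
mkdir -p pics; ls
cat > h.py <<'E'
import numpy as np, cv2
from workcell import manip
def ray(p,uv):
    u,v=uv; d=np.array([(u-p['cx'])/p['fx'],-(v-p['cy'])/p['fy'],-1.0])
    return np.array(p['orientation'])@d
def at_z(p,uv,z):
    d=ray(p,uv); e=np.array(p['eye']); return e+d*(z-e[2])/d[2]
def pt(p,uv):
    r=p['range_z'][int(round(uv[1])),int(round(uv[0]))]; return np.array(p['eye'])+ray(p,uv)*r
def cloud(p,m):
    v,u=np.nonzero(m&(p['range_z']>0)); r=p['range_z'][v,u]
    d=np.stack([(u-p['cx'])/p['fx'],-(v-p['cy'])/p['fy'],-np.ones(len(u))],1)*r[:,None]
    return np.array(p['eye'])+d@np.array(p['orientation']).T
E
python3 - <<'E'
from h import *
np.set_printoptions(precision=4,suppress=True)
s=manip.observe(); print(s)
print([ (k) for k in manip.camera('top').keys()])
ims=[]
for n in ('scene','top'):
    p=manip.camera(n); cv2.imwrite(f'pics/{n}0.png',p['image'])
    print(n,p['fx'],p['eye'],p['orientation'])
    for l in ('stamp','stand','drybox','rings','hood','tin'):
        for d in manip.masks_of(p,l)[:3]:
            c=cloud(p,d['pixels']); print(l,round(d['conf'],2),d['rect'],np.median(c,0),c.max(0))
    for l in ('mark','stamp_grip','stand','stamp'):
        for d in manip.place_of(p,l)[:3]: print('pl',l,round(d['conf'],2),d['xy'],pt(p,d['xy']))
E
```

```text
pics
{'clock': 0.0, 'qpos': array([-1.165 ,  0.4684, -0.0116,  1.6036,  0.006 ,  1.0714, -0.0563]), 'qd': array([ 0.0004, -0.0003,  0.0014, -0.0009,  0.0014, -0.0006,  0.0002]), 'effort': array([  0.0013, -52.0593,  -0.0117, -24.3749,  -0.0565,   0.0173,
         0.0002]), 'tool_pos': array([0.2818, 0.5851, 0.2246]), 'orientation': array([[-0.9009,  0.434 , -0.0006],
       [ 0.434 ,  0.9009, -0.0017],
       [-0.0001, -0.0018, -1.    ]]), 'ft_force': array([0.0976, 0.0948, 0.3123]), 'moment': array([ 0.0211, -0.0004,  0.058 ]), 'grip_force': 0.0, 'gripper_width': 0.09212407013358995}
['image', 'range_z', 'fx', 'fy', 'cx', 'cy', 'eye', 'orientation', 'shot']
scene 454.7378267638325 [ 1.2562 -0.4871  0.6485] [[ 0.5736 -0.4358  0.6936]
 [ 0.819   0.3181 -0.4775]
 [-0.0125  0.8419  0.5394]]
stamp 0.93 [95.2, 219.7, 122.3, 259.2] [ 0.4572 -0.3032  0.0516] [ 0.4734 -0.247   0.093 ]
stamp 0.89 [83.0, 205.8, 99.0, 241.8] [ 0.3596 -0.3076  0.0521] [ 0.4479 -0.2581  0.0843]
stand 0.84 [89.6, 244.3, 130.6, 268.9] [ 0.4667 -0.3105  0.014 ] [ 0.4863 -0.2598  0.0241]
drybox 0.62 [217.9, 168.8, 33
[... 1408 characters left out ...]
.6749 0.2613 0.0119] [0.7255 0.306  0.0209]
hood 0.56 [153.1, 197.5, 175.8, 223.5] [0.4982 0.267  0.0253] [0.5386 0.32   0.0473]
hood 0.53 [335.7, 146.5, 366.0, 160.0] [ 0.6791 -0.2492  0.069 ] [ 0.7193 -0.2132  0.0859]
tin 0.54 [334.4, 144.7, 365.7, 158.6] [ 0.6798 -0.252   0.0663] [ 0.726  -0.213   0.0859]
pl mark 0.55 [244.8, 186.8] [0.5622 0.0436 0.1194]
pl stamp_grip 0.77 [368.6, 235.1] [ 0.4412 -0.2941  0.0907]
pl stamp_grip 0.54 [370.2, 271.2] [ 0.3447 -0.2999  0.0776]
pl stand 0.58 [358.4, 238.4] [ 0.4347 -0.2815  0.03  ]
pl stand 0.25 [363.4, 232.4] [ 0.4486 -0.2817  0.0849]
pl stamp 0.71 [364.2, 268.4] [ 0.3519 -0.2833  0.0797]
pl stamp 0.58 [362.5, 234.7] [ 0.443  -0.2822  0.0732]
```

Run:
```python
import cv2,numpy as np
a=cv2.imread('pics/top0.png')[110:310,140:400]; cv2.imwrite('pics/topc.png',cv2.resize(a,None,fx=3,fy=3,interpolation=cv2.INTER_CUBIC))
```

```text
(no output)
```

View pics/topc.png

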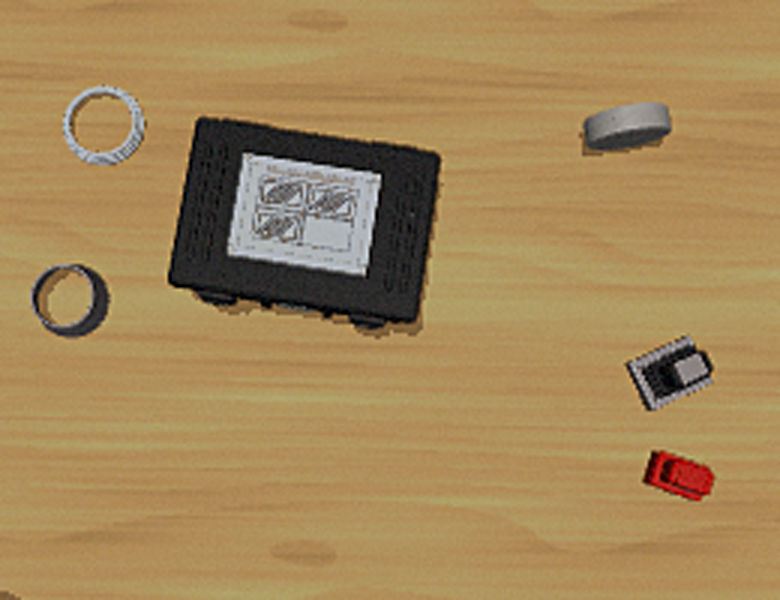

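View pics/scene0.png

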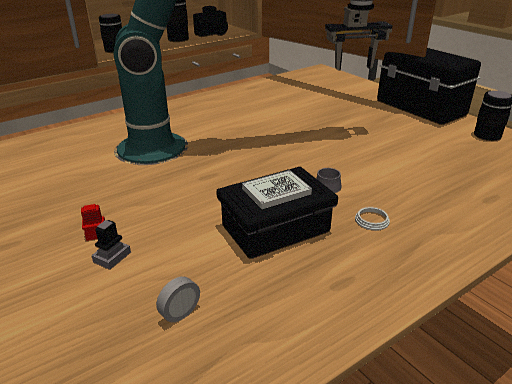

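The black stamp is in the grey stand at about (364,234) in the top picture, with the red look-alike nearer the robot at (366,268). The empty printed box is at about (249,188). I'll go over the card first with the wrist camera.

Emit:
{"op": "play_rows", "data": {
  "deltas": "-0.0284 -0.0248 -0.0034 0;-0.0284 -0.0248 -0.0034 0;-0.0284 -0.0248 -0.0034 0;-0.0284 -0.0248 -0.0034 0;-0.0284 -0.0248 -0.0034 0;-0.0284 -0.0248 -0.0034 0;-0.0284 -0.0248 -0.0034 0;-0.0284 -0.0248 -0.0034 0;-0.0284 -0.0248 -0.0034 0;-0.0284 -0.0248 -0.0034 0;-0.0284 -0.0248 -0.0034 0;-0.0284 -0.0248 -0.0034 0;-0.0284 -0.0248 -0.0034 0;-0.0284 -0.0248 -0.0034 0;-0.0284 -0.0248 -0.0034 0;-0.0284 -0.0248 -0.0034 0;0 0 0 0.116;0 0 0 0.116;0 0 0 0.116;0 0 0 0.116",
  "jaw": 0.2
}}

```text
clock: 2.82
tool_pos: [0.5193, 0.0306, 0.2801]
orientation: [[-0.606, 0.795, 0.0], [0.795, 0.606, 0.0], [-0.0, 0.0, -1.0]]
ft_force: [-0.2, -0.5, 0.4]
gripper_width: 0.0553
grip_force: 0.0
```

Emit:
{"op": "play_rows", "data": {
  "deltas": "0 0 0 0.116;0 0 0 0.116;0 0 0 0.116;0 0 0 0.116;0 0 0 0.116;0 0 0 0.116;0 0 0 0.116;0 0 0 0"
}}

```text
clock: 3.48
tool_pos: [0.5193, 0.031, 0.2801]
orientation: [[0.156, 0.988, 0.0], [0.988, -0.156, 0.0], [0.0, 0.0, -1.0]]
ft_force: [0.0, 0.8, 0.6]
gripper_width: 0.055
grip_force: 0.0
```

Run:
```python
from h import *
np.set_printoptions(precision=4,suppress=True)
s=manip.observe(); print(s['clock'],s['tool_pos'],s['orientation'],s['ft_force'])
p=manip.camera('wrist'); print(p['fx'],p['eye'],p['orientation'])
np.savez('w1.npz',**p)
for l in ('mark','drybox'):
    for d in manip.place_of(p,l)[:3]: print('pl',l,round(d['conf'],2),d['xy'],pt(p,d['xy']),at_z(p,d['xy'],.121))
cv2.imwrite('pics/w1.png',p['image'])
```

```text
3.4833 [0.5193 0.031  0.2801] [[ 0.1562  0.9877  0.0003]
 [ 0.9877 -0.1562  0.0001]
 [ 0.0001  0.0003 -1.    ]] [0.0034 0.8089 0.6301]
341.3979193054715 [0.5303 0.1076 0.4386] [[ 0.9877  0.1504  0.0415]
 [-0.156   0.9494  0.2727]
 [ 0.0016 -0.2758  0.9612]]
```

View pics/w1.png

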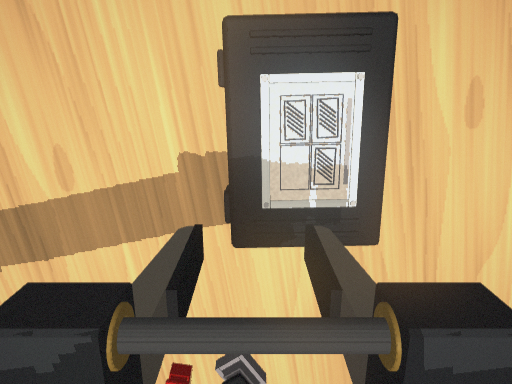

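The wrist view shows the card clearly, with the empty box at about (295,167). I'll rectify this to a metric plane at the measured paper height.

```bash
cat >> h.py <<'E'
def rectify(p,x0,y0,w,h,z,res=0.0005):
    # output col -> world x, row -> world -y ; origin (x0, y0) top-left
    n=(int(h/res),int(w/res)); j,i=np.meshgrid(np.arange(n[1]),np.arange(n[0]))
    P=np.stack([x0+j*res,y0-i*res,np.full(n,z)],-1)-np.array(p['eye'])
    c=P@np.array(p['orientation'])
    u=p['cx']+p['fx']*c[...,0]/-c[...,2]; v=p['cy']-p['fy']*c[...,1]/-c[...,2]
    return cv2.remap(p['image'],u.astype(np.float32),v.astype(np.float32),cv2.INTER_CUBIC)
E
python3 - <<'E'
from h import *
np.set_printoptions(precision=4,suppress=True)
p=dict(np.load('w1.npz'))
def reg(a,b,c,d):
    m=np.zeros((384,512),bool); m[b:d,a:c]=1; return cloud(p,m)
for n,r in dict(empty=(285,150,305,186),card_top=(284,82,340,92),frameL=(263,90,266,195),frameR=(357,90,361,190),lid=(235,60,255,230),lidR=(367,60,385,220)).items():
    c=reg(*r); print(n,np.median(c,0),c[:,2].std())
im=rectify(p,.47,.15,.20,.20,.115,.0005)
cv2.imwrite('pics/r1.png',cv2.resize(im,(600,600)))
E
```

```text
empty [0.5587 0.0327 0.119 ] 0.0007327474770517138
card_top [0.5829 0.1039 0.1191] 0.0007543083924279154
frameL [0.5335 0.0615 0.1203] 0.000756146259453468
frameR [0.622  0.0501 0.1199] 0.006794106186269277
lid [0.5143 0.0599 0.1042] 0.0007372505116310443
lidR [0.6417 0.0446 0.1043] 0.01887326036862741
```

View pics/r1.png

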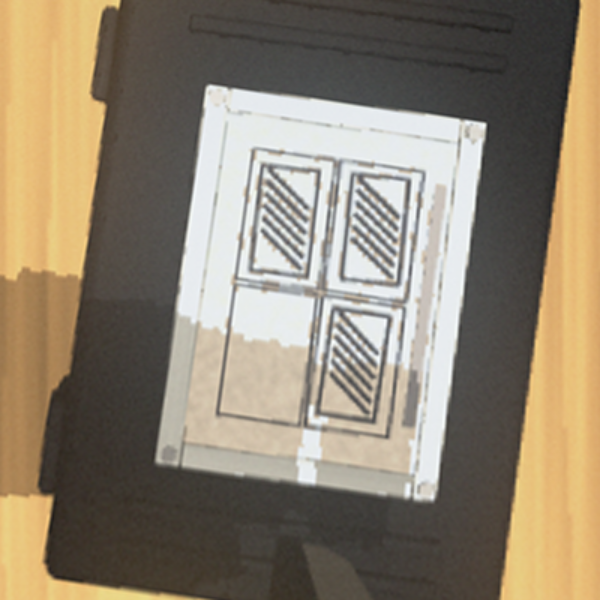

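Measured card yaw is about -7.4°, and the empty box centre is near (0.559, 0.032). I'll refine it with line profiles in box-aligned axes.

Run:
```python
from h import *
np.set_printoptions(precision=4,suppress=True)
p=dict(np.load('w1.npz')); z=.1192; res=.00025
c0=np.array([.559,.032])
best=None
for yaw in np.deg2rad(np.arange(-9,-5.4,.2)):
    R=np.array([[np.cos(yaw),-np.sin(yaw)],[np.sin(yaw),np.cos(yaw)]])
    a=np.arange(-.020,.020,res); b=np.arange(-.030,.030,res)
    A,B=np.meshgrid(a,b); W=np.stack([A,B],-1)@R.T+c0
    P=np.concatenate([W,np.full(W.shape[:2]+(1,),z)],-1)-p['eye']; c=P@p['orientation']
    u=p['cx']-p['fx']*c[...,0]/c[...,2]; v=p['cy']+p['fy']*c[...,1]/c[...,2]
    g=cv2.remap(cv2.cvtColor(p['image'],6),u.astype(np.float32),v.astype(np.float32),cv2.INTER_CUBIC).astype(np.float32)
    bh=cv2.morphologyEx(g,cv2.MORPH_BLACKHAT,np.ones((17,17)))
    px=bh[abs(b)<.018].mean(0); py=bh[:,abs(a)<.011].mean(1)
    def pk(pr,x,lo,hi):
        m=(x>lo)&(x<hi); i=np.argmax(np.where(m,pr,-1)); s=slice(i-4,i+5); w=pr[s]-pr[s].min(); return (w*x[s]).sum()/w.sum(),pr[i]
    r=[pk(px,a,-.0185,-.010),pk(px,a,.010,.0185),pk(py,b,-.028,-.016),pk(py,b,.016,.028)]
    sc=sum(t[1] for t in r)
    if best is None or sc>best[0]: best=(sc,np.rad2deg(yaw),r,c0+R@[(r[0][0]+r[1][0])/2,(r[2][0]+r[3][0])/2])
print(best)
```

```text
(np.float32(389.31628), np.float64(-8.400000000000002), [(np.float64(-0.014306103358137694), np.float32(108.90278)), (np.float64(0.018491252401462942), np.float32(102.86806)), (np.float64(-0.020752584187638604), np.float32(79.693184)), (np.float64(0.0279415588349771), np.float32(97.85227))], array([0.5616, 0.0353]))
```

```bash
cat >> h.py <<'E'
def fitbox(p,c0,z,yaws,res=.00025):
    """centre/yaw of the 28x44 printed box: matched line template on a blackhat image"""
    best=(-1,); g0=cv2.cvtColor(p['image'],6)
    a=np.arange(-.022,.022,res); b=np.arange(-.030,.030,res); A,B=np.meshgrid(a,b)
    for yd in yaws:
        y=np.deg2rad(yd); R=np.array([[np.cos(y),-np.sin(y)],[np.sin(y),np.cos(y)]])
        W=np.stack([A,B],-1)@R.T+c0
        P=np.concatenate([W,np.full(W.shape[:2]+(1,),z)],-1)-p['eye']; c=P@p['orientation']
        u=p['cx']-p['fx']*c[...,0]/c[...,2]; v=p['cy']+p['fy']*c[...,1]/c[...,2]
        g=cv2.remap(g0,u.astype(np.float32),v.astype(np.float32),cv2.INTER_CUBIC)
        bh=cv2.morphologyEx(g,cv2.MORPH_BLACKHAT,np.ones((17,17))).astype(np.float32)
        for sx in (.027,.0275,.028,.0285):
            for sy in (.043,.0435,.044,.0445):
                t=np.zeros((int(sy/res)+1,int(sx/res)+1),np.float32); t[[0,1,-2,-1]]=1/t.shape[1]; t[:,[0,1,-2,-1]]=1/t.shape[0]
                m=cv2.matchTemplate(bh,t,cv2.TM_CCORR); _,mx,_,l=cv2.minMaxLoc(m)
                if mx>best[0]: best=(mx,yd,sx,sy,c0+R@[a[l[0]]+sx/2,b[l[1]]+sy/2])
    return best
E
python3 - <<'E'
from h import *
p=dict(np.load('w1.npz'))
print(fitbox(p,np.array([.559,.032]),.1192,np.arange(-9,-5.4,.2)))
E
```

```text
(683.65966796875, np.float64(-7.800000000000004), 0.028, 0.0435, array([0.55864034, 0.03305861]))
```

Mark is at (0.5586, 0.0331), yaw about -7.5°. Next, over the stamp.

Emit:
{"op": "play_rows", "data": {
  "deltas": "-0.0328 -0.0021 0.006 0;-0.0328 -0.0021 0.006 0;-0.0328 -0.0021 0.006 0;-0.0328 -0.0021 0.006 0;-0.0328 -0.0021 0.006 0;-0.0328 -0.0021 0.006 0;-0.0328 -0.0021 0.006 0;-0.0328 -0.0021 0.006 0;-0.0328 -0.0021 0.006 0;-0.0328 -0.0021 0.006 0;0 0 0 -0.108;0 0 0 -0.108;0 0 0 -0.108;0 0 0 -0.108;0 0 0 -0.108;0 0 0 -0.108;0 0 0 0"
}}

```text
clock: 5.05
tool_pos: [0.4481, -0.29, 0.22]
orientation: [[-0.478, 0.878, 0.0], [0.878, 0.478, 0.0], [0.0, 0.0, -1.0]]
ft_force: [0.1, 0.6, 0.7]
gripper_width: 0.0552
grip_force: 0.0
```

Run:
```python
from h import *
np.set_printoptions(precision=4,suppress=True)
s=manip.observe(); print(s['clock'],s['tool_pos'],s['orientation'],s['ft_force'])
p=manip.camera('wrist'); np.savez('w2.npz',**p); print(p['eye'])
for l in ('stamp_grip','stand','stamp'):
    for d in manip.place_of(p,l)[:2]: print('pl',l,round(d['conf'],2),d['xy'],at_z(p,d['xy'],{'stamp_grip':.071,'stand':0,'stamp':.009}[l]))
for d in manip.masks_of(p,'stamp')[:2]:
    c=cloud(p,d['pixels']); t=c[abs(c[:,2]-c[:,2].max())<.004]
    c=c[c[:,2]<.095]; 
    for lo,hi in ((.082,.095),(.044,.056),(.012,.027)):
        t=c[(c[:,2]>lo)&(c[:,2]<hi)]
        if len(t)>20: print(d['conf'],lo,len(t),np.median(t,0),cv2.minAreaRect(t[:,:2].astype(np.float32)*1000))
for d in manip.masks_of(p,'stand')[:1]:
    c=cloud(p,d['pixels']); t=c[abs(c[:,2]-.02)<.003]; print('stand',len(t),np.median(t,0),cv2.minAreaRect(t[:,:2].astype(np.float32)*1000))
cv2.imwrite('pics/w2.png',p['image'])
```

```text
5.05 [ 0.4481 -0.29    0.22  ] [[-0.4782  0.8783  0.0003]
 [ 0.8783  0.4782  0.0002]
 [ 0.0001  0.0003 -1.    ]] [0.1485 0.5947 0.7111]
[ 0.4098 -0.2219  0.3785]
pl stamp_grip 0.92 [248.1, 187.9] [ 0.4472 -0.3003  0.071 ]
pl stamp_grip 0.72 [150.9, 137.3] [ 0.3482 -0.3005  0.071 ]
pl stamp 0.76 [250.3, 169.9] [ 0.4471 -0.2967  0.009 ]
pl stamp 0.55 [170.8, 128.6] [ 0.3508 -0.2976  0.009 ]
0.95 0.082 1023 [ 0.4454 -0.2971  0.0887] ((446.1902160644531, -299.13787841796875), (21.946311950683594, 39.804931640625), 25.550716400146484)
0.95 0.044 626 [ 0.4398 -0.2877  0.0489] ((446.1347961425781, -298.9696044921875), (33.950172424316406, 49.418087005615234), 25.643165588378906)
0.95 0.012 85 [ 0.4351 -0.2801  0.0191] ((447.1884765625, -302.50054931640625), (36.41617965698242, 53.543556213378906), 27.782567977905273)
0.9 0.044 76 [ 0.358  -0.283   0.0488] ((358.224365234375, -290.8482360839844), (14.040437698364258, 30.236562728881836), 24.663902282714844)
0.9 0.012 64 [ 0.3562 -0.2791  0.0175] ((356.3664855957031, -279.2370910644531), (0.8379957675933838, 29.147192001342773), 71.36336517333984)
stand 942 [ 0.4375 -0.2884  0.0192] ((446.0479736328125, -299.0625), (50.00441360473633, 65.36222839355469), 25.592098236083984)
```

View pics/w2.png

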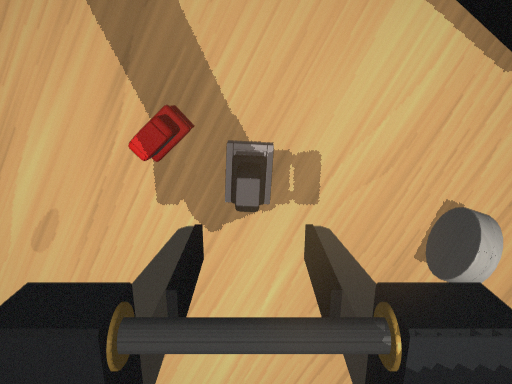

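The stamp is in the stand at (0.4462, -0.2991) with yaw 25.6°; the measured top and shoulder sizes match. The red look-alike is at (160,135), well clear. Going down.

Emit:
{"op": "play_rows", "data": {
  "deltas": "-0.0071 -0.006 0.015 0.052;0 0 0.035 0;0 0 0.035 0;0 0 0.035 0;0 0 0.025 0;0 0 0.0105 0;0 0 0 0;0 0 0 0"
}}

```text
clock: 6.02
tool_pos: [0.4465, -0.2994, 0.0649]
orientation: [[-0.427, 0.904, 0.0], [0.904, 0.427, -0.0], [-0.0, -0.0, -1.0]]
ft_force: [0.8, -1.1, 0.0]
gripper_width: 0.0554
grip_force: 0.0
```

Emit:
{"op": "play_rows", "data": {
  "deltas": "0 0 0 0;0 0 0 0;0 0 0 0;0 0 0 0;0 0 0 0;0 0 0 0;0 0 0 0;0 0 0 0",
  "jaw": -1,
  "squeeze": 45
}}

```text
clock: 6.68
tool_pos: [0.4466, -0.2991, 0.0648]
orientation: [[-0.428, 0.904, 0.001], [0.904, 0.428, -0.0], [-0.001, 0.001, -1.0]]
ft_force: [0.0, -0.1, 1.8]
gripper_width: 0.0214
grip_force: 45.0
```

Run:
```python
from h import *
np.set_printoptions(precision=4,suppress=True)
s=manip.observe(); print({k:s[k] for k in('clock','tool_pos','orientation','ft_force','gripper_width','grip_force')})
R=np.array(s['orientation']);print(R.T@(np.array([.4461,-.2991,s['tool_pos'][2]])-s['tool_pos']), np.rad2deg(np.arctan2(R[1,1],R[0,1])))
```

```text
{'clock': 6.6833, 'tool_pos': array([ 0.4466, -0.2991,  0.0648]), 'orientation': array([[-0.4278,  0.9039,  0.0008],
       [ 0.9039,  0.4278, -0.0002],
       [-0.0005,  0.0006, -1.    ]]), 'ft_force': array([ 0.0053, -0.0754,  1.8316]), 'gripper_width': 0.02141754476130404, 'grip_force': 44.99068737030029}
[ 0.0002 -0.0005 -0.    ] 25.325869189481054
```

Emit:
{"op": "play_rows", "data": {
  "deltas": "0 0 -0.01 0;0 0 -0.02 0;0 0 -0.03 0;0 0 -0.03 0;0 0 -0.03 0;0 0 -0.02 0;0 0 -0.01 0;0 0 0 0;0 0 0 0"
}}

```text
clock: 7.43
tool_pos: [0.4459, -0.2986, 0.2141]
orientation: [[-0.428, 0.904, -0.0], [0.904, 0.428, 0.001], [0.001, -0.0, -1.0]]
ft_force: [0.5, 0.2, -3.3]
gripper_width: 0.0216
grip_force: 45.0
```

Emit:
{"op": "play_rows", "data": {
  "deltas": "0.0126 0.0122 0 0;0.0252 0.0243 0 0;0.0252 0.0243 0 0;0.0252 0.0243 0 0;0.0252 0.0243 0 0;0.0252 0.0243 0 0;0.0252 0.0243 0 0;0.0252 0.0243 0 0;0.0252 0.0243 0 0;0.0252 0.0243 0 0;0.0126 0.0122 0 0;0 0 0 0.0954;0 0 0 0.0954;0 0 0 0.0954;0 0 0 0.0954;0 0 0 0.0954;0 0 0 0.0954;0 0 0 0;0 0 0 0"
}}

```text
clock: 9.02
tool_pos: [0.5572, 0.0327, 0.2127]
orientation: [[0.127, 0.992, -0.003], [0.992, -0.127, -0.001], [-0.001, -0.003, -1.0]]
ft_force: [-0.2, -0.1, -1.3]
gripper_width: 0.0218
grip_force: 45.0
```

Run:
```python
from h import *
np.set_printoptions(precision=4,suppress=True)
s=manip.observe(); print({k:s[k] for k in('clock','tool_pos','orientation','ft_force','moment','gripper_width','grip_force')})
p=manip.camera('wrist'); np.savez('w3.npz',**p); print(p['eye'])
for d in manip.masks_of(p,'stamp')[:2]:
    c=cloud(p,d['pixels']); z=s['tool_pos'][2]-.0558
    print(d['conf'],d['rect'],c[:,2].min(),c[:,2].max())
    for lo,hi in ((.075,.087),(.034,.047),(.0,.025)):
        t=c[(c[:,2]-z>lo)&(c[:,2]-z<hi)]
        if len(t)>20: print(lo,len(t),np.median(t,0),cv2.minAreaRect(t[:,:2].astype(np.float32)*1000))
print(fitbox(p,np.array([.5586,.0331]),.1192,np.arange(-9,-5.4,.2)))
cv2.imwrite('pics/w3.png',p['image'])
```

```text
{'clock': 9.0167, 'tool_pos': array([0.5572, 0.0327, 0.2127]), 'orientation': array([[ 0.1274,  0.9919, -0.0032],
       [ 0.9919, -0.1274, -0.001 ],
       [-0.0014, -0.0031, -1.    ]]), 'ft_force': array([-0.2067, -0.0676, -1.2776]), 'moment': array([-0.0573,  0.1066, -0.0218]), 'gripper_width': 0.02182086401540514, 'grip_force': 44.9885219335556}
[0.5665 0.1099 0.3711]
0.61 [222.0, 179.1, 284.8, 311.1] -0.0016947172277920197 0.2388611561105058
0.075 3584 [0.5566 0.0357 0.2365] ((556.3521118164062, 32.801849365234375), (39.38233184814453, 21.74216079711914), 82.44642639160156)
0.034 1334 [0.5591 0.0525 0.1965] ((558.1725463867188, 48.581451416015625), (18.01546287536621, 34.2182502746582), 84.28887939453125)
0.0 544 [0.5594 0.0548 0.171 ] ((559.1851806640625, 54.42497634887695), (2.123687505722046, 29.75047492980957), 82.75347900390625)
(360.53070068359375, np.float64(-7.200000000000006), 0.0275, 0.043, array([0.5596, 0.0388]))
```

View pics/w3.png

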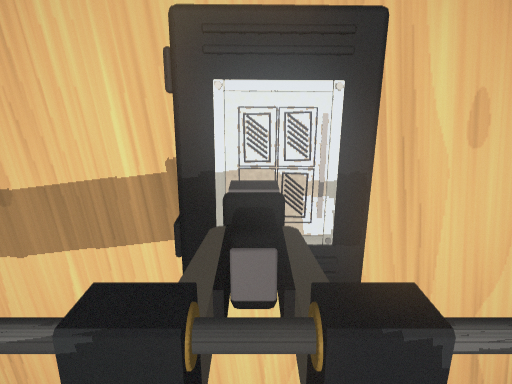

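The picture shows the stamp held upright with its top at (253,277), and the empty box hidden behind it at about (255,190). TCP is 1–2 mm off the mark, so I'll correct that, come lower, and check consistency against the neighbouring boxes.

Emit:
{"op": "play_rows", "data": {
  "deltas": "0.0005 0.002 0.008 0.003;0 0 0.008 0;0 0 0.006 0;0 0 0 0;0 0 0 0;0 0 0 0"
}}

```text
clock: 9.62
tool_pos: [0.5604, 0.0328, 0.1925]
orientation: [[0.133, 0.991, 0.0], [0.991, -0.133, -0.0], [-0.0, 0.0, -1.0]]
ft_force: [0.5, -0.1, -1.3]
gripper_width: 0.0218
grip_force: 45.0
```

Run:
```python
from h import *
np.set_printoptions(precision=4,suppress=True)
s=manip.observe(); print({k:s[k] for k in('clock','tool_pos','orientation','ft_force','moment')})
p4=manip.camera('wrist'); np.savez('w4.npz',**p4)
d=manip.masks_of(p4,'stamp')[0]; c=cloud(p4,d['pixels']); z=s['tool_pos'][2]-.0558
t=c[(c[:,2]-z>.075)&(c[:,2]-z<.087)]; print(np.median(t[:,2]),cv2.minAreaRect(t[:,:2].astype(np.float32)*1000))
y=np.deg2rad(-7.5); R=np.array([[np.cos(y),-np.sin(y)],[np.sin(y),np.cos(y)]])
for n in ('w1','w3','w4'):
    p=dict(np.load(n+'.npz'))
    for o in ([.0,.048],[.030,.048],[.030,0.]): print(n,o,fitbox(p,np.array([.5586,.0331])+R@o,.1195,np.arange(-8.4,-6.4,.4)))
    for b in (4,):
        pass
```

```text
{'clock': 9.6167, 'tool_pos': array([0.5604, 0.0328, 0.1925]), 'orientation': array([[ 0.1331,  0.9911,  0.0001],
       [ 0.9911, -0.1331, -0.0001],
       [-0.0001,  0.0001, -1.    ]]), 'ft_force': array([ 0.5259, -0.1146, -1.2815]), 'moment': array([-0.0927,  0.0454,  0.0043])}
0.2162601424757079 ((559.45703125, 32.885101318359375), (39.93073654174805, 21.641613006591797), 83.54299926757812)
w1 [0.0, 0.048] (709.1510620117188, np.float64(-7.6), 0.028, 0.0435, array([0.5647, 0.0777]))
w1 [0.03, 0.048] (743.3480834960938, np.float64(-8.0), 0.0275, 0.0435, array([0.5934, 0.0739]))
w1 [0.03, 0.0] (721.3800659179688, np.float64(-8.0), 0.0275, 0.0435, array([0.5874, 0.0293]))
w3 [0.0, 0.048] (740.7960815429688, np.float64(-7.6), 0.0275, 0.0435, array([0.5647, 0.0777]))
w3 [0.03, 0.048] (827.5674438476562, np.float64(-7.6), 0.0275, 0.0435, array([0.5934, 0.0737]))
w3 [0.03, 0.0] (635.828857421875, np.float64(-7.6), 0.0275, 0.0435, array([0.5874, 0.0293]))
w4 [0.0, 0.048] (808.8650512695312, np.float64(-8.0), 0.0275, 0.0435, array([0.5647, 0.0777]))
w4 [0.03, 0.048] (853.6817626953125, np.float64(-7.6), 0.0275, 0.0435, array([0.5932, 0.0739]))
w4 [0.03, 0.0] (556.8790283203125, np.float64(-7.6), 0.0275, 0.043, array([0.5883, 0.0363]))
```

Camera-relative, the stamp sits within 1 mm of the mark. I'll make a small trim, then descend to feel for the paper.

Emit:
{"op": "play_rows", "data": {
  "deltas": "0.0001 -0.0006 0.005 0;0 0 0.005 0;0 0 0.002 0;0 0 0 0;0 0 0 0;0 0 0 0"
}}

```text
clock: 10.22
tool_pos: [0.5598, 0.0331, 0.1805]
orientation: [[0.133, 0.991, 0.0], [0.991, -0.133, -0.0], [-0.0, 0.0, -1.0]]
ft_force: [0.1, 0.6, -1.6]
gripper_width: 0.0215
grip_force: 45.0
```

Emit:
{"op": "play_rows", "data": {
  "deltas": "0 0 0.001 0;0 0 0.001 0;0 0 0.001 0;0 0 0 0;0 0 0 0"
}}

```text
clock: 10.63
tool_pos: [0.5597, 0.0331, 0.1775]
orientation: [[0.133, 0.991, -0.0], [0.991, -0.133, -0.0], [-0.0, -0.0, -1.0]]
ft_force: [-0.3, 0.5, -1.2]
gripper_width: 0.0216
grip_force: 45.0
```

Emit:
{"op": "play_rows", "data": {
  "deltas": "0 0 0.001 0;0 0 0 0;0 0 0 0"
}}

```text
clock: 10.88
tool_pos: [0.5597, 0.0331, 0.1765]
orientation: [[0.133, 0.991, 0.0], [0.991, -0.133, 0.0], [0.0, 0.0, -1.0]]
ft_force: [-0.2, -0.7, -1.1]
gripper_width: 0.0219
grip_force: 45.0
```

Emit:
{"op": "play_rows", "data": {
  "deltas": "0 0 0.001 0;0 0 0 0;0 0 0 0"
}}

```text
clock: 11.13
tool_pos: [0.5599, 0.0332, 0.1759]
orientation: [[0.133, 0.991, 0.0], [0.991, -0.133, 0.0], [0.0, 0.0, -1.0]]
ft_force: [0.2, 0.9, 1.6]
gripper_width: 0.0216
grip_force: 45.0
```

Emit:
{"op": "play_rows", "data": {
  "deltas": "0 0 0.001 0;0 0 0 0;0 0 0 0"
}}

```text
clock: 11.38
tool_pos: [0.5599, 0.0331, 0.1747]
orientation: [[0.133, 0.991, 0.0], [0.991, -0.133, 0.0], [0.0, 0.0, -1.0]]
ft_force: [-0.4, 0.4, 2.3]
gripper_width: 0.0213
grip_force: 45.0
```

Emit:
{"op": "play_rows", "data": {
  "deltas": "0 0 0.001 0;0 0 0.001 0;0 0 0.001 0;0 0 0.0005 0;0 0 0 0"
}}

```text
clock: 11.8
tool_pos: [0.5599, 0.0331, 0.1715]
orientation: [[0.133, 0.991, 0.0], [0.991, -0.133, 0.0], [0.0, 0.0, -1.0]]
ft_force: [-2.4, 0.1, 6.9]
gripper_width: 0.0216
grip_force: 45.0
```

Emit:
{"op": "play_rows", "data": {
  "deltas": "0 0 0.0005 0;0 0 0 0;0 0 0 0"
}}

```text
clock: 12.05
tool_pos: [0.5599, 0.0332, 0.1712]
orientation: [[0.133, 0.991, 0.0], [0.991, -0.133, 0.0], [0.001, 0.0, -1.0]]
ft_force: [-1.9, 0.5, 7.6]
gripper_width: 0.0218
grip_force: 45.0
```

Emit:
{"op": "play_rows", "data": {
  "deltas": "0 0 0.0006 0;0 0 0 0;0 0 0 0"
}}

```text
clock: 12.3
tool_pos: [0.5599, 0.0331, 0.1709]
orientation: [[0.133, 0.991, 0.0], [0.991, -0.133, 0.001], [0.001, 0.0, -1.0]]
ft_force: [-3.0, -0.2, 10.7]
gripper_width: 0.0218
grip_force: 45.0
```

Emit:
{"op": "play_rows", "data": {
  "deltas": "0 0 0.0006 0;0 0 0 0;0 0 0 0"
}}

```text
clock: 12.55
tool_pos: [0.5599, 0.0331, 0.1706]
orientation: [[0.133, 0.991, 0.0], [0.991, -0.133, 0.001], [0.001, 0.0, -1.0]]
ft_force: [-4.0, -0.7, 12.6]
gripper_width: 0.0217
grip_force: 45.0
```

Emit:
{"op": "play_rows", "data": {
  "deltas": "0 -0.0002 0.0002 0;0 0 0 0;0 0 0 0;0 0 0 0;0 0 0 0;0 0 0 0;0 0 0 0;0 0 0 0;0 0 0 0;0 0 0 0;0 0 0 0;0 0 0 0;0 0 0 0;0 0 0 0"
}}

```text
clock: 13.72
tool_pos: [0.5599, 0.0331, 0.1705]
orientation: [[0.133, 0.991, 0.001], [0.991, -0.133, 0.001], [0.001, 0.001, -1.0]]
ft_force: [-4.0, -1.0, 13.1]
gripper_width: 0.0216
grip_force: 45.0
```

Emit:
{"op": "play_rows", "data": {
  "deltas": "0 0 -0.001 0;0 0 -0.001 0;0 0 -0.001 0;0 0 -0.001 0;0 0 -0.001 0;0 0 -0.001 0;0 0 -0.001 0;0 0 -0.002 0;0 0 -0.004 0;0 0 -0.008 0;0 0 -0.01 0;0 0 -0.01 0;0 0 -0.006 0;0 0 0 0;0 0 0 0;0 0 0 0"
}}

```text
clock: 15.05
tool_pos: [0.5592, 0.0332, 0.2159]
orientation: [[0.133, 0.991, -0.0], [0.991, -0.133, 0.0], [0.0, -0.0, -1.0]]
ft_force: [0.1, 0.7, -1.5]
gripper_width: 0.0217
grip_force: 45.0
```

Run:
```python
from h import *
np.set_printoptions(precision=4,suppress=True)
s=manip.observe(); print({k:s[k] for k in('clock','tool_pos','orientation','ft_force')})
p=manip.camera('wrist'); np.savez('w5.npz',**p)
d=manip.masks_of(p,'stamp')[0]; c=cloud(p,d['pixels']); z=s['tool_pos'][2]-.0558
t=c[(c[:,2]-z>.075)&(c[:,2]-z<.087)]; print(np.median(t[:,2]),cv2.minAreaRect(t[:,:2].astype(np.float32)*1000))
cv2.imwrite('pics/r5.png',cv2.resize(rectify(p,.52,.10,.1,.1,.1195,.0005),(600,600)))
R=np.array(s['orientation']); D=np.array([.4466,-.2991,s['tool_pos'][2]])-s['tool_pos']; print(R.T@D, np.arctan2(R[1,1],R[0,1]))
```

```text
{'clock': 15.05, 'tool_pos': array([0.5592, 0.0332, 0.2159]), 'orientation': array([[ 0.1329,  0.9911, -0.0004],
       [ 0.9911, -0.1329,  0.0001],
       [ 0.0001, -0.0004, -1.    ]]), 'ft_force': array([ 0.1083,  0.7128, -1.4829])}
0.23969471447862514 ((558.2753295898438, 33.30908966064453), (39.55886459350586, 21.59796905517578), 82.32564544677734)
[-0.3443 -0.0674  0.    ] -0.1333333744574586
```

View pics/r5.png

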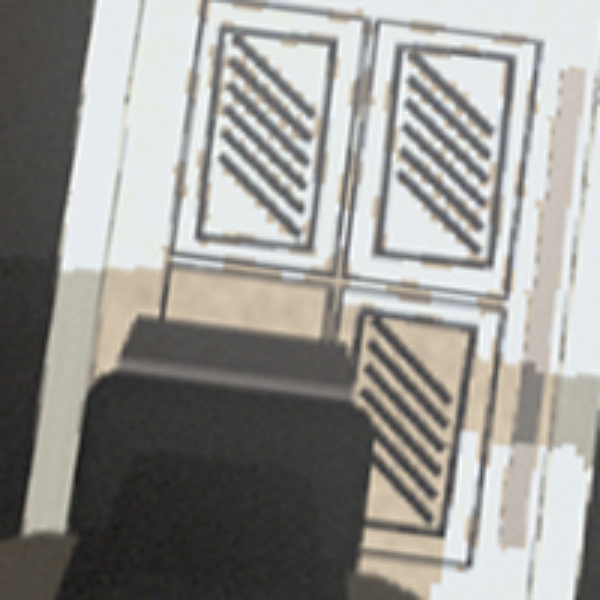

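The stamp still hides the print in this view. I'll move off partway and look before going on to the stand.

Emit:
{"op": "play_rows", "data": {
  "deltas": "-0.0172 -0.0034 0 0;-0.0344 -0.0067 0 0;-0.0344 -0.0067 0 0;-0.0172 -0.0034 0 0;0 0 0 0"
}}

```text
clock: 15.57
tool_pos: [0.5239, -0.0715, 0.216]
orientation: [[0.14, 0.99, -0.001], [0.99, -0.14, -0.002], [-0.002, -0.001, -1.0]]
ft_force: [-0.2, -0.6, -1.0]
gripper_width: 0.022
grip_force: 45.0
```

Run:
```python
from h import *
p=manip.camera('wrist')
cv2.imwrite('pics/r6.png',cv2.resize(rectify(p,.52,.10,.1,.1,.1195,.0005),(600,600)))
```

```text
(no output)
```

View pics/r6.png

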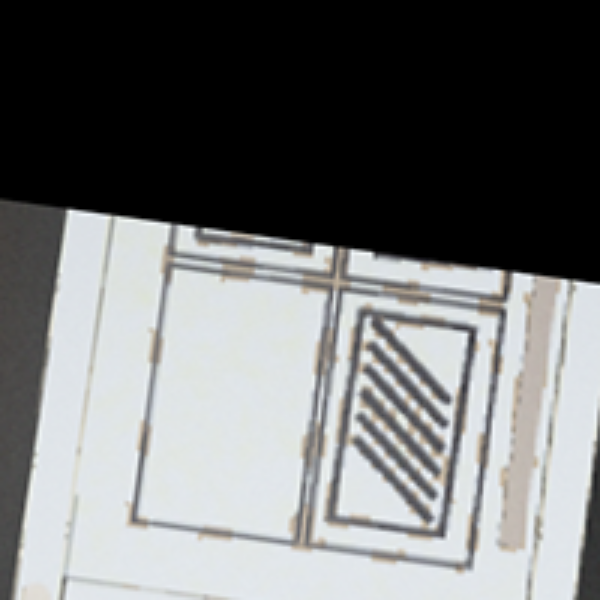

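The box at (235,395) in this view looks empty. I'll check numerically for a faint print before deciding anything.

Run:
```python
from h import *
np.set_printoptions(precision=2,suppress=True,linewidth=150)
s=manip.observe(); print(s['clock'],s['tool_pos'])
y=np.deg2rad(-7.6); R=np.array([[np.cos(y),-np.sin(y)],[np.sin(y),np.cos(y)]])
def patch(p):
    a=np.arange(-.012,.0121,.0005); b=np.arange(-.020,.0201,.0005); A,B=np.meshgrid(a,-b)
    W=np.stack([A,B],-1)@R.T+[.5587,.0331]
    c=(np.concatenate([W,np.full(W.shape[:2]+(1,),.1195)],-1)-p['eye'])@p['orientation']
    u=p['cx']-p['fx']*c[...,0]/c[...,2]; v=p['cy']+p['fy']*c[...,1]/c[...,2]
    return cv2.remap(cv2.cvtColor(p['image'],6),u.astype(np.float32),v.astype(np.float32),cv2.INTER_LINEAR).astype(float)
for n in ('wrist','top','scene'):
    p=manip.camera(n); g=patch(p); print(n,g.mean(),g.std(),g.min(),g.max())
    print(cv2.resize(g,(6,8),interpolation=cv2.INTER_AREA))
```

```text
15.6167 [ 0.52 -0.07  0.22]
wrist 227.596875787352 2.3997669986293557 182.0 231.0
[[225.45 224.5  225.13 225.76 225.67 223.64]
 [226.14 226.65 226.54 226.54 226.27 225.75]
 [226.84 227.02 227.11 227.09 227.31 226.49]
 [227.58 227.36 227.9  228.02 227.84 227.72]
 [228.1  228.1  228.39 228.16 228.34 226.95]
 [228.47 228.53 228.62 228.54 228.88 228.24]
 [228.85 228.79 229.08 229.22 229.42 229.02]
 [229.02 229.36 229.15 229.41 229.63 228.07]]
top 187.66515495086924 9.799244510573551 128.0 202.0
[[174.38 194.62 193.53 192.31 192.17 195.15]
 [175.31 192.06 191.   189.71 190.89 192.28]
 [171.54 191.21 189.97 189.55 190.95 192.29]
 [168.04 192.23 190.35 190.68 191.06 192.38]
 [173.49 191.01 190.7  190.33 190.19 191.9 ]
 [178.85 191.19 190.9  190.54 190.99 191.77]
 [168.34 192.45 191.04 190.96 191.33 193.05]
 [173.08 184.49 181.87 180.16 188.56 187.07]]
scene 193.869992441421 18.181920729003316 45.0 221.0
[[189.96 201.78 199.67 200.89 206.3  175.33]
 [200.87 201.88 200.11 199.88 200.61 167.52]
 [183.48 200.93 198.78 201.52 202.37 181.01]
 [201.52 200.66 199.49 199.83 201.41 170.95]
 [189.54 200.48 199.5  199.9  201.87 180.72]
 [194.36 201.37 199.25 198.81 201.66 164.83]
 [191.39 200.51 199.2  202.11 202.67 181.85]
 [184.4  193.96 185.62 190.5  196.85 157.68]]
```

No mark shows in any camera. The press itself checks out two ways: about 14.4 N total, and about 1.4 mm of travel past die contact, held for 1.2 s. So this scene probably doesn't draw prints, and a second press would risk a double print. I won't repeat it, and I'll go on to the stand.

Emit:
{"op": "play_rows", "data": {
  "deltas": "-0.0172 -0.0034 0 0;-0.0344 -0.0067 0 0;-0.0344 -0.0067 0 0;-0.0344 -0.0067 0 0;-0.0344 -0.0067 0 0;-0.0344 -0.0067 0 0;-0.0344 -0.0067 0 0;-0.0172 -0.0034 0 0;0 0 0 -0.0962;0 0 0 -0.0962;0 0 0 -0.0962;0 0 0 -0.0962;0 0 0 -0.0962;0 0 0 -0.0962;0 0 0 0;0 0 0 0;0 0 0 0;0 0 0 0"
}}

```text
clock: 17.27
tool_pos: [0.4474, -0.2985, 0.216]
orientation: [[-0.429, 0.904, -0.0], [0.904, 0.429, 0.0], [0.0, -0.0, -1.0]]
ft_force: [0.2, 0.6, -1.8]
gripper_width: 0.0217
grip_force: 45.0
```

Run:
```python
from h import *
np.set_printoptions(precision=4,suppress=True)
s=manip.observe(); print({k:s[k] for k in('clock','tool_pos','orientation','ft_force')})
R=np.array(s['orientation']); D=np.array([.4466,-.2991,.0648])-s['tool_pos']; print(R.T@D, np.rad2deg(np.arctan2(R[1,1],R[0,1])))
p=manip.camera('wrist')
d=manip.masks_of(p,'stamp')[0]; c=cloud(p,d['pixels']); z=s['tool_pos'][2]-.0558
t=c[(c[:,2]-z>.075)&(c[:,2]-z<.087)]; print(np.median(t[:,2]),cv2.minAreaRect(t[:,:2].astype(np.float32)*1000))
for d in manip.masks_of(p,'stand')[:1]:
    c=cloud(p,d['pixels']); t=c[abs(c[:,2]-.02)<.003]; print('stand',len(t),np.median(t,0),cv2.minAreaRect(t[:,:2].astype(np.float32)*1000))
```

```text
{'clock': 17.2667, 'tool_pos': array([ 0.4474, -0.2985,  0.216 ]), 'orientation': array([[-0.4286,  0.9035, -0.0001],
       [ 0.9035,  0.4286,  0.0001],
       [ 0.0001, -0.0001, -1.    ]]), 'ft_force': array([ 0.1775,  0.6232, -1.8049])}
[-0.0002 -0.001   0.1512] 25.375801099943285
nan ((0.0, 0.0), (0.0, 0.0), 0.0)
stand 804 [ 0.4353 -0.2818  0.0192] ((441.6018981933594, -290.0833740234375), (49.64228820800781, 45.612571716308594), 26.2294921875)
  return _methods._mean(a, axis=axis, dtype=dtype,
  ret = ret.dtype.type(ret / rcount)
```

Emit:
{"op": "play_rows", "data": {
  "deltas": "-0.0002 -0.001 0.015 0;0 0 0.03 0;0 0 0.03 0;0 0 0.03 0;0 0 0.02 0;0 0 0.01 0;0 0 0.006 0;0 0 0.004 0;0 0 0.003 0;0 0 0 0;0 0 0 0;0 0 0 0"
}}

```text
clock: 18.42
tool_pos: [0.4469, -0.2998, 0.069]
orientation: [[-0.429, 0.903, 0.002], [0.903, 0.429, -0.001], [-0.001, 0.001, -1.0]]
ft_force: [-0.3, -0.1, -1.4]
gripper_width: 0.0215
grip_force: 45.0
```

Emit:
{"op": "play_rows", "data": {
  "deltas": "0 0 0.001 0;0 0 0.001 0;0 0 0.0008 0;0 0 0 0;0 0 0 0"
}}

```text
clock: 18.83
tool_pos: [0.4463, -0.2994, 0.0652]
orientation: [[-0.429, 0.903, -0.0], [0.903, 0.429, 0.0], [0.0, -0.0, -1.0]]
ft_force: [-0.1, -0.3, -1.8]
gripper_width: 0.0218
grip_force: 45.0
```

Emit:
{"op": "play_rows", "data": {
  "deltas": "0 0 0.0006 0;0 0 0 0;0 0 0 0"
}}

```text
clock: 19.08
tool_pos: [0.4463, -0.2995, 0.0649]
orientation: [[-0.429, 0.903, 0.0], [0.903, 0.429, 0.0], [0.0, 0.0, -1.0]]
ft_force: [-0.4, 1.0, 2.2]
gripper_width: 0.0219
grip_force: 45.0
```

Seated, with contact felt at the original height. Releasing and going straight up.

Emit:
{"op": "play_rows", "data": {
  "deltas": "0 0 0 0;0 0 0 0;0 0 0 0;0 0 0 0;0 0 0 0;0 0 0 0;0 0 0 0;0 0 0 0;0 0 0 0;0 0 0 0",
  "jaw": 0.2
}}

```text
clock: 19.92
tool_pos: [0.4463, -0.2995, 0.0647]
orientation: [[-0.429, 0.903, 0.0], [0.903, 0.429, -0.0], [-0.0, 0.0, -1.0]]
ft_force: [0.2, 0.5, 0.8]
gripper_width: 0.0553
grip_force: 0.0
```

Emit:
{"op": "play_rows", "data": {
  "deltas": "0 0 -0.005 0;0 0 -0.015 0;0 0 -0.03 0;0 0 -0.035 0;0 0 -0.035 0;0 0 -0.03 0;0 0 -0.01 0;0 0 0 0;0 0 0 0;0 0 0 0;0 0 0 0"
}}

```text
clock: 20.83
tool_pos: [0.4454, -0.2988, 0.2229]
orientation: [[-0.429, 0.903, -0.003], [0.903, 0.429, 0.001], [0.002, -0.002, -1.0]]
ft_force: [0.9, 0.1, 0.1]
gripper_width: 0.0551
grip_force: 0.0
```

Run:
```python
from h import *
np.set_printoptions(precision=4,suppress=True)
s=manip.observe(); print({k:s[k] for k in('clock','tool_pos','ft_force','gripper_width')})
p=manip.camera('wrist')
d=manip.masks_of(p,'stamp')[0]; c=cloud(p,d['pixels'])
for lo,hi in ((.082,.095),(.044,.056)):
    t=c[(c[:,2]>lo)&(c[:,2]<hi)]; print(lo,len(t),np.median(t,0),cv2.minAreaRect(t[:,:2].astype(np.float32)*1000))
p=manip.camera('top')
for l in ('rings','hood','tin'):
    for d in manip.masks_of(p,l)[:2]: print(l,d['conf'],d['rect'])
```

```text
{'clock': 20.8333, 'tool_pos': array([ 0.4454, -0.2988,  0.2229]), 'ft_force': array([0.874 , 0.1115, 0.089 ]), 'gripper_width': 0.055099200227826835}
0.082 1016 [ 0.4449 -0.298   0.0888] ((445.5227966308594, -299.79132080078125), (21.0117130279541, 40.161197662353516), 25.802492141723633)
0.044 614 [ 0.44   -0.2898  0.0489] ((445.6203308105469, -299.20892333984375), (33.821319580078125, 49.32014083862305), 24.874526977539062)
hood 0.75 [152.1, 197.9, 174.8, 222.6]
tin 0.81 [332.9, 145.8, 363.2, 159.0]
```

The stamp is back upright in its stand at the same height and yaw as at the start. The hood and tin haven't moved. The network missed the rings this time, but the arm never went near them.

```bash
python3 -c "
from workcell import manip
print(manip.close_job())"
```

```text
the job is handed in; nothing more can be done
None
```

I pressed the stamp into the empty box at about 14.4 N for about 1.2 s, lifted it straight up, stood it back upright in its stand and handed the job in at about 21 s; no print showed in any camera image afterwards, so I judged the press by force and travel only and did not repeat it.

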